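# Find the released tip rack and push it to the dispatch rail

## Robot

A 7-joint arm with a two-finger parallel gripper is mounted at the origin on a cart in front of the work surface, level with it; the furniture and walls round the work are solid. World frame = base frame: x ahead of the robot, y to its left, z up, the work surface at z = 0. Lengths are in mm, angles in rad, forces in N, time in s.
With the tool pointing down it reaches from about 400 to 875 mm from the base axis. Payload 4.4 kg.
Tool frame: the origin (TCP) lies on the centre line of the jaws, within the pads' length; the fingertips stand 14 mm ahead of it and the grasp point (between the pads) lies 5 mm behind it; y points along the fingers, z is the direction in which the jaws open and shut, and the axes are right-handed (so a half turn about y gives the same grasp; the last joint's range is limited). The gripper opens to 85 mm and grips with 20 to 120 N. Pads are 22 mm wide; open, the fingers measure 114 mm over their backs; the gripper's body (76 mm by 85 mm) begins 54 mm behind the grasp point. The pads swing forward as they close: fully open they stand 13 mm farther back than shut.
Start: joints at [1.279, 0.628, 0.038, 1.517, -0.027, 0.996, -0.02], TCP at [145.553, -633.508, 245.313] pointing down, gripper open.
Joint ranges: [-3.06, 3.06], [-0.37, 2.12], [-1.25, 1.32], [0.18, 2.47], [-1.1, 4.24], [0.23, 1.98], [-2.94, 2.94]. Speed limits (rad/s): [2.57, 2.57, 3.14, 3.14, 3.14, 3.14, 3.14].

## Interface

Orientations are given as a 3x3 rotation matrix whose columns are the frame's x, y, z axes.
In Python, from cell import bot gives the robot as it stands.
- The arm moves only by the tool servo_tool, never from a script. Its argument "increments" is a list that holds one entry, the list of rows, each a list of 5 numbers: the shift along the world's x, y, z in m, then the turn about the world's z in rad, then the finger opening in m, from 0 to 0.0854. In form: [[[dx, dy, dz, yaw, hand], ...]]. A call has 1 to 20 rows; each row is the pose to reach, as a shift and turn from the pose commanded when the call began; what a row does not reach only later rows make up. A row lasts 1/8 s, in which the tool goes at most 62.5 mm and 10.7 degrees, less where a joint would pass 70% of its speed; a pose out of reach is approached as far as the arm can. A call with a gripper value outside its range is refused whole. The fingers move at their own pace and stop on an object; "newtons" is the grip in N (left out, the last holds). Time passes only in rows, so rows that repeat a pose let the fingers close. It gives the time, the measured TCP pose, the force and the opening at its end, in the units of the state.
- bot.sense(): the state, without advancing time (a new reading comes with each control period).
- bot.capture(name): name is "scene" or "top"; returns a dict with "color" (384x512x3 uint8, red, green, blue), "z_map" (384x512 float32, mm along the optical axis (not along the pixel's ray), 0 where there is no reading), "mtx" (3x3 intrinsics, pixels), "origin" and "attitude" of the camera in the world. Camera axes: x right, y down, z forward; pixel columns grow to the right and rows downward; lengths in mm; the calibration is good to about 2 mm. A picture is of the moment at which its call begins.
- bot.hand_in(): hands the job in, once; it reports no verdict.
The state is a dict: "t": time; "joints": joint angles; "qvel": joint speeds; "joint_efforts": joint torques, N m; "tool_pos": TCP position; "tool_rot": TCP orientation; "contact_force": force on the tool from outside, world axes, zero at the start; "wrist_torque": the same for the moment, N m; "opening": finger opening in mm.
Only numpy, scipy, OpenCV 4.12 (cv2) and the standard library are available. Lean on these libraries where they do the work, as an engineer would, in place of code of your own. Each camera call takes 0.05 s, during which the arm holds its last target. There are 200 camera calls.

## Task

Check the two closed blue tip racks for the release label: tip both of them over, away from the robot, so that each lies on its hinge side with its underside towards it. Only then push the one with the round white, green-stamped label underneath, as it lies, until its lid is flush against the yellow-striped dispatch rail at the far edge of the mat; leave the other rack lying well short of the rail. Only push with the fingers: never lift or carry a rack, and leave the other things on the worktop alone.

Things in the scene. Friction and masses are not known exactly. Their poses are not given: they have to be found in the camera images.
- station: Fixed dark rubber mat, 300 mm (own x, away from the robot) by 600 (own y), 3 mm thick, with a low aluminium dispatch rail along its far edge. Origin: centre of the mat's underside. The rail's upright near face stands 26 mm above the mat, is 570 mm long along own y, bears a yellow tape stripe and lies 121 mm from the origin along own +x.
- rack_1_centre (a point): Middle of one of two identical closed tip racks: blue box, translucent lid latched shut (fixed). 84 mm front to back (own x), 122 wide (own y), 71 high (own z, up as it stands), about 0.13 to 0.21 kg. The point lies 35 mm above the underside, 42 mm from front and hinge faces. Own +x points to the hinge side, away from the robot within 20 degrees.
- rack_2_centre (a point): The same point on the other, identical rack. Behaviour of both: the mat grips, so pushed near the top of its front face a rack tips about its lower hinge edge instead of sliding, falls over by itself beyond 50 degrees, and lies on its hinge side, underside facing the robot; pushed below 25 mm height it then slides.
- rack_1_lidtop (a point): Centre of the top face of that rack's lid (71 mm above its underside, 36 mm from its centre point along own +z). Once the rack lies on its hinge side, this face looks away from the robot and is the one that meets the rail.
- rack_2_lidtop (a point): The same point on the other rack.
- stamp (a point): Centre of the round white label, 60 mm across, stamped with a green ring (42 mm) and dot, in the middle of the underside of one of the two racks; the other rack's underside is plain blue. It is out of sight while the rack stands. Own z is that rack's own z.
- petri_red: Bystander: clear petri dish with red bits, 55 mm across, 15 high, loose beside the mat; leave it alone. Origin at the centre of its underside.
- petri_brown: Bystander: clear petri dish with brown bits, 55 mm across, 17 high, loose beside the mat; leave it alone. Origin at the centre of its underside.
- marker_0: Bystander: black marker pen, 132 mm long, 13 thick, loose beside the mat; leave it alone. Origin at the centre of its underside.
- marker_1: Bystander: blue marker pen, 132 mm long, 13 thick, loose beside the mat; leave it alone. Origin at the centre of its underside.
- spare_lid: Bystander: translucent spare lid of a tip rack, lying upside down, 84 x 122 mm, 14 high, loose beside the mat; leave it alone. Origin at the centre of its underside.

How it is judged:
By the outcome, as a careful person would: the job done as asked, in the order asked, and still so for the second after the job is handed in, with the robot touching nothing.
It also fails if it takes over 58 s, if anything falls off the work surface, if the arm or the gripper's body presses on something with over 40 N, if the wrist force passes 120 N, or if a joint passes its speed limit or range.

## Working session

There is one attempt and no reset: what is moved stays moved. The work goes in short steps, Python scripts to look and compute and a tool call to move; the robot and the scene stay as the last step left them, time stands still between calls to the robot, and variables do not carry over. Pictures are saved under pics/ and viewed, about 8 in all and at most 12, crops included, and the job is handed in when it is done.

Besides the shell and the picture viewer there is one more tool, called after "Request:" as name([rows], argument=value, ...), one row to a line, values as JSON. servo_tool: Moves the arm, as the interface text tells. Its arguments: {"type":"object","properties":{"increments":{"type":"array"},"newtons":{"type":"number"}},"required":["increments"]}

```bash
mkdir -p pics
cat > h.py <<'E'
from cell import bot
import numpy as np, cv2
def snap(n,f=None):
    c=bot.capture(n)
    if f: cv2.imwrite('pics/'+f,c['color'][:,:,::-1])
    return c
def cloud(c):
    z=c['z_map'].astype(float); K=np.array(c['mtx']); v,u=np.mgrid[:384,:512]
    p=np.stack([(u-K[0,2])/K[0,0]*z,(v-K[1,2])/K[1,1]*z,z],-1)
    w=p@np.array(c['attitude']).T+np.array(c['origin']); w[z==0]=np.nan
    return w
E
python3 - <<'E'
from h import *
a=snap('scene');b=snap('top')
im=np.hstack([a['color'],b['color']])[:,:,::-1]
cv2.imwrite('pics/a.png',a['color'][:,:,::-1]);cv2.imwrite('pics/b.png',b['color'][:,:,::-1])
for c in(a,b):print(c['origin'],np.round(c['attitude'],3).tolist(),np.round(c['mtx'],1).tolist())
s=bot.sense();print(s['t'],s['tool_pos'],np.round(s['tool_rot'],3).tolist(),s['opening'],s['contact_force'])
E
```

```text
[-251.39668935  551.68387753 1229.11228632] [[-0.57, -0.636, 0.521], [-0.822, 0.437, -0.365], [0.004, -0.636, -0.772]] [[371.8, 0.0, 255.3], [0.0, 371.8, 188.1], [0.0, 0.0, 1.0]]
[ 164.07135472    5.20975953 1665.18562801] [[0.047, -0.978, 0.203], [-0.999, -0.045, 0.013], [-0.004, -0.203, -0.979]] [[410.9, 0.0, 254.4], [0.0, 410.9, 194.0], [0.0, 0.0, 1.0]]
0.1 [ 145.42501636 -632.99191327  244.49562851] [[-0.975, -0.0, 0.224], [-0.224, 0.002, -0.975], [0.0, -1.0, -0.002]] 85.59471727931994 [ 0.22696095 -0.435641    0.12890173]
```

View pics/a.png

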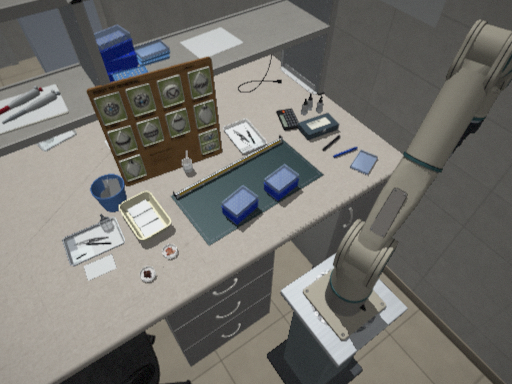

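View pics/b.png

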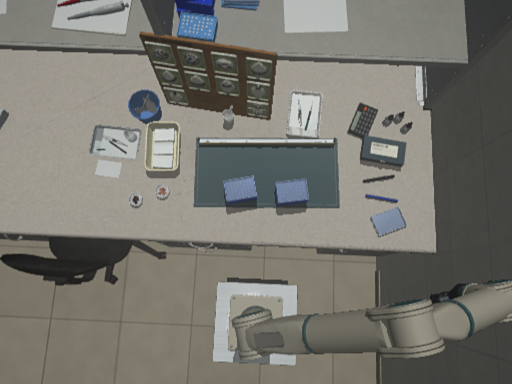

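The top view shows the mat (u 195–338, v 138–208), the rail at v≈142, and the racks at about (240,191) and (292,193). The scene view agrees. Next I'll measure the poses.

Run:
```python
from h import *
for n in('top','scene'):
    c=snap(n);w=cloud(c);hsv=cv2.cvtColor(c['color'],cv2.COLOR_RGB2HSV)
    z=w[...,2]; reg=(w[...,0]>300)&(w[...,0]<900)&(abs(w[...,1])<350)
    m=reg&(z>62)&(z<90)&(hsv[...,0]>100)&(hsv[...,0]<130)&(hsv[...,1]>60)
    k,l,st,ce=cv2.connectedComponentsWithStats(m.astype(np.uint8))
    for i in range(1,k):
        if st[i,4]<100: continue
        P=w[l==i]; r=cv2.minAreaRect(P[:,:2].astype(np.float32))
        print(n,'rack top',st[i,4],np.round(P.mean(0),1),np.round(np.median(P[:,2]),1),np.round(cv2.boxPoints(r)).tolist())
    dark=reg&(abs(z-3)<8)&(hsv[...,2]<95)
    P=w[dark];r=cv2.minAreaRect(P[:,:2].astype(np.float32)); print(n,'mat',len(P),np.median(P[:,2]),np.round(cv2.boxPoints(r)).tolist())
    rail=reg&(z>20)&(z<36)&(w[...,0]>600)
    k,l,st,ce=cv2.connectedComponentsWithStats(rail.astype(np.uint8))
    for i in range(1,k):
        if st[i,4]<60: continue
        P=w[l==i];r=cv2.minAreaRect(P[:,:2].astype(np.float32));print(n,'rail',st[i,4],np.round(cv2.boxPoints(r)).tolist())
    if n=='top': cv2.imwrite('pics/c.png',cv2.resize(c['color'][125:225,185:350,::-1],None,fx=4.8,fy=4.8,interpolation=cv2.INTER_CUBIC))
```

```text
top rack top 590 [513.9  86.6  72.6] 72.7 [[462.0, 137.0], [489.0, 18.0], [569.0, 36.0], [543.0, 155.0]]
top rack top 599 [ 514.7 -120.4   72.6] 72.6 [[465.0, -68.0], [485.0, -187.0], [566.0, -174.0], [546.0, -54.0]]
top mat 6488 1.948349415989128 [[262.0, -262.0], [740.0, -389.0], [933.0, 332.0], [454.0, 460.0]]
top rail 186 [[713.0, -161.0], [736.0, -161.0], [739.0, 275.0], [716.0, 275.0]]
scene rack top 507 [ 513.1 -116.    71.9] 71.9 [[463.0, -61.0], [482.0, -188.0], [570.0, -175.0], [552.0, -48.0]]
scene rack top 579 [513.   91.5  72.3] 72.6 [[458.0, 140.0], [486.0, 17.0], [572.0, 37.0], [544.0, 160.0]]
scene mat 3193 2.0225619920511235 [[300.0, 335.0], [300.0, -333.0], [884.0, -332.0], [883.0, 336.0]]
scene rail 227 [[707.0, 278.0], [731.0, -295.0], [761.0, -294.0], [736.0, 279.0]]
scene rail 77 [[828.0, -24.0], [841.0, -25.0], [862.0, 124.0], [849.0, 126.0]]
scene rail 126 [[828.0, 138.0], [855.0, 132.0], [905.0, 345.0], [878.0, 351.0]]
```

View pics/c.png

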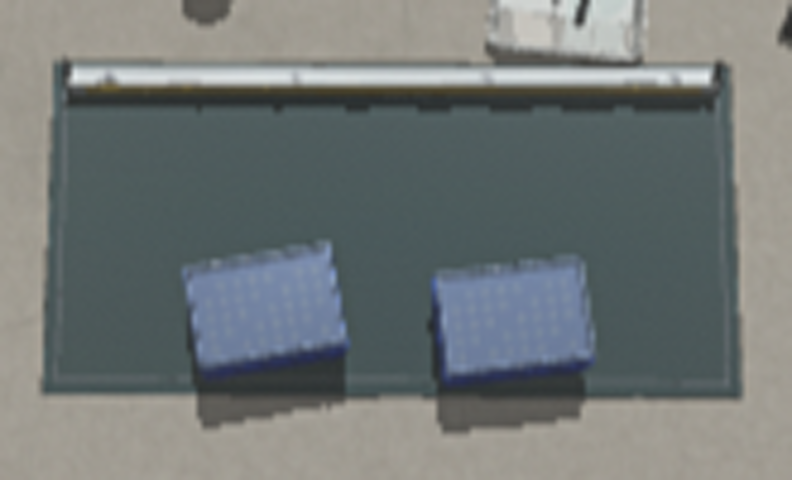

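Request:
servo_tool([
  [[0.15, 0.25, 0, -0.05, 0.06], [0.15, 0.25, 0, -0.05, 0.06], [0.15, 0.25, 0, -0.05, 0.06], [0.15, 0.25, 0, -0.05, 0.06], [0.15, 0.25, 0, -0.05, 0.06], [0.294, 0.501, 0, -0.05, 0.06], [0.294, 0.501, 0, -0.05, 0.06], [0.294, 0.501, 0, -0.05, 0.06], [0.294, 0.501, 0, -0.05, 0.06], [0.294, 0.501, 0, -0.05, 0.06], [0.294, 0.501, 0, -0.05, 0.06], [0.294, 0.501, -0.06, -0.05, 0.06], [0.294, 0.501, -0.1, -0.05, 0.06], [0.294, 0.501, -0.1, -0.05, 0.06]],
])

```text
t: 1.95
tool_pos: [437.0, -133.0, 143.3]
tool_rot: [[-0.985, -0.007, 0.173], [-0.173, 0.001, -0.985], [0.006, -1.0, -0.002]]
contact_force: [-0.2, -0.8, 1.0]
opening: 59.9
```

Run:
```python
from h import *
s=bot.sense();print(s['t'],s['tool_pos'],np.round(s['tool_rot'],3).tolist(),s['opening'])
ims=[]
for n in('top','scene'):
    c=snap(n);w=cloud(c);x=w[...,0];y=w[...,1];z=w[...,2]
    # yellow stripe
    hsv=cv2.cvtColor(c['color'],cv2.COLOR_RGB2HSV)
    m=(hsv[...,0]>18)&(hsv[...,0]<34)&(hsv[...,1]>110)&(x>660)&(x<780)&(abs(y)<330)
    P=w[m];P=P[(P[:,2]>5)&(P[:,2]<35)]
    if len(P)>20:
        vx,vy,px,py=cv2.fitLine(P[:,:2].astype(np.float32),cv2.DIST_HUBER,0,.01,.01).ravel()
        print(n,'stripe',len(P),P[:,1].min(),P[:,1].max(),'yaw',np.degrees(np.arctan(-vx/vy)),'x at y=0',px-py*vx/vy,P[:,2].mean())
    ims.append(cv2.resize(c['color'][100:260,150:400] if n=='top' else c['color'][100:260,150:400],None,fx=3,fy=3,interpolation=cv2.INTER_CUBIC)[:290] if 0 else cv2.resize(c['color'][110:240,150:400],None,fx=3,fy=2.3,interpolation=cv2.INTER_CUBIC))
cv2.imwrite('pics/d.png',np.vstack(ims)[:,:,::-1])
```

```text
1.95 [ 436.95727179 -132.99219831  143.32490763] [[-0.985, -0.007, 0.173], [-0.173, 0.001, -0.985], [0.006, -1.0, -0.002]] 59.915177981577465
scene stripe 173 -276.92816019953455 257.0959453615528 yaw 2.3742394 x at y=0 725.1712 22.029353992246147
```

View pics/d.png

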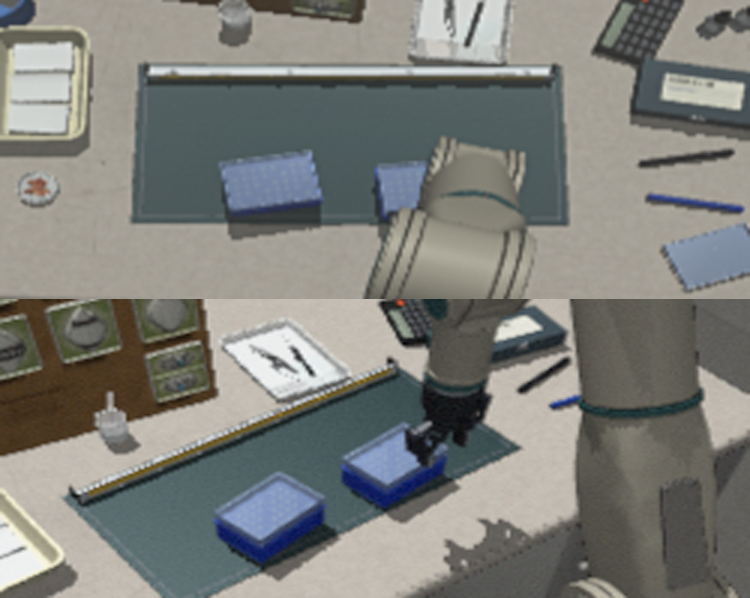

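The gripper sits just in front of the right rack in both views, with the left rack untouched. I'll lower it and make contact.

Request:
servo_tool([
  [[0, 0, -0.06, 0, 0.06], [0, 0, -0.08, 0, 0.06], [0, 0, -0.08, 0, 0.06], [0.01, 0.002, -0.08, 0, 0.06], [0.018, 0.003, -0.08, 0, 0.06], [0.024, 0.004, -0.08, 0, 0.06], [0.029, 0.005, -0.08, 0, 0.06], [0.034, 0.006, -0.079, 0, 0.06], [0.039, 0.007, -0.077, 0, 0.06]],
])

```text
t: 3.18
tool_pos: [478.5, -125.4, 68.3]
tool_rot: [[-0.985, -0.001, 0.175], [-0.175, 0.0, -0.985], [0.001, -1.0, -0.0]]
contact_force: [-0.8, -0.2, 0.4]
opening: 60.2
```

Request:
servo_tool([
  [[0.005, 0.001, 0.002, 0, 0.06], [0.01, 0.002, 0.004, 0, 0.06], [0.014, 0.003, 0.006, 0, 0.06], [0.018, 0.003, 0.008, 0, 0.06], [0.022, 0.004, 0.01, 0, 0.06], [0.022, 0.004, 0.01, 0, 0.06]],
])

```text
t: 3.92
tool_pos: [501.2, -121.5, 78.5]
tool_rot: [[-0.985, 0.001, 0.175], [-0.175, -0.0, -0.985], [-0.001, -1.0, 0.0]]
contact_force: [0.1, -0.8, 0.2]
opening: 60.0
```

Run:
```python
from h import *
c=snap('scene');cv2.imwrite('pics/e.png',cv2.resize(c['color'][110:240,170:370,::-1],None,fx=4,fy=4,interpolation=cv2.INTER_CUBIC))
```

```text
(no output)
```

View pics/e.png

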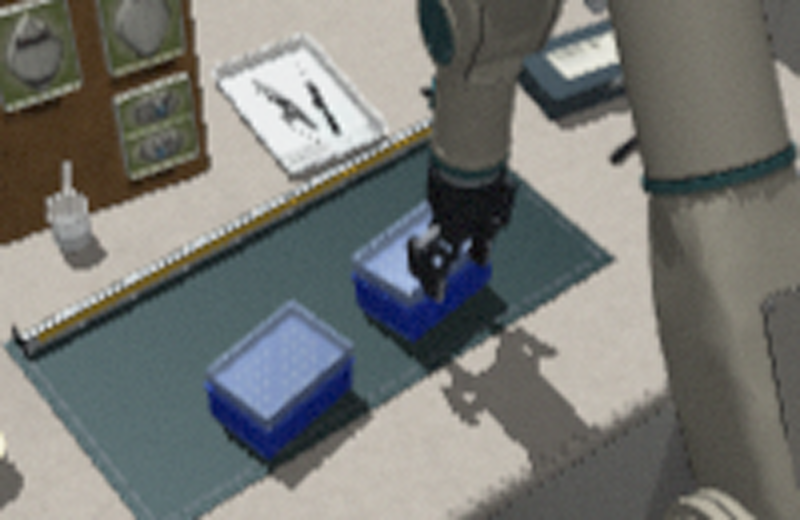

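Run:
```python
from h import *
print(bot.sense()['tool_pos'])
for n in('scene','top'):
    c=snap(n);w=cloud(c);x,y,z=[w[...,i] for i in range(3)];hsv=cv2.cvtColor(c['color'],cv2.COLOR_RGB2HSV)
    reg=(x>400)&(x<680)&(y>-210)&(y<-30)&(z>8)
    b=reg&(hsv[...,1]>60)&(hsv[...,0]>100)&(hsv[...,0]<130)
    P=w[b];print(n,len(P),np.percentile(P,[1,25,50,75,99],axis=0).round().tolist())
    lid=P[(P[:,2]>50)]
    A=np.c_[lid[:,:2],np.ones(len(lid))];k=np.linalg.lstsq(A,lid[:,2],rcond=None)[0];print('plane',k)
    d=reg&(hsv[...,2]<70)&(hsv[...,1]<90);P=w[d];P=P[P[:,2]>20]
    if len(P):print('dark',len(P),np.percentile(P,[2,50,98],axis=0).round().tolist())
```

```text
[ 501.00778644 -121.52425957   78.40820708]
scene 635 [[466.0, -177.0, 14.0], [501.0, -117.0, 41.0], [515.0, -80.0, 71.0], [556.0, -58.0, 80.0], [596.0, -45.0, 237.0]]
plane [-7.36951276e-01 -1.37920088e-01  4.74195836e+02]
dark 602 [[405.0, -180.0, 91.0], [483.0, -89.0, 219.0], [525.0, -51.0, 675.0]]
top 49 [[531.0, -65.0, 10.0], [550.0, -59.0, 56.0], [561.0, -56.0, 73.0], [572.0, -52.0, 77.0], [588.0, -48.0, 85.0]]
plane [-1.98521371e-02 -9.24576433e-01  3.07484764e+01]
dark 1 [[501.0, -75.0, 441.0], [501.0, -75.0, 441.0], [501.0, -75.0, 441.0]]
```

The depth readings show the lid tilting and its far edge moved about 22 mm, so the rack is tipping partway. I'll keep pushing.

Request:
servo_tool([
  [[0.005, 0.001, 0, 0, 0.06], [0.01, 0.002, 0, 0, 0.06], [0.015, 0.003, 0, 0, 0.06], [0.02, 0.0035, 0, 0, 0.06], [0.025, 0.0045, 0, 0, 0.06], [0.025, 0.0045, 0, 0, 0.06], [0.025, 0.0045, 0, 0, 0.06], [0.025, 0.0045, 0, 0, 0.06]],
])

```text
t: 5.08
tool_pos: [525.7, -117.0, 78.3]
tool_rot: [[-0.985, 0.0, 0.175], [-0.175, 0.0, -0.985], [-0.0, -1.0, 0.0]]
contact_force: [0.0, -0.2, 0.3]
opening: 60.0
```

Run:
```python
from h import *
c=snap('scene');cv2.imwrite('pics/f.png',cv2.resize(c['color'][110:240,170:370,::-1],None,fx=4,fy=4,interpolation=cv2.INTER_CUBIC))
w=cloud(c);x,y,z=[w[...,i] for i in range(3)];hsv=cv2.cvtColor(c['color'],cv2.COLOR_RGB2HSV)
b=(x>400)&(x<700)&(y>-210)&(y<-30)&(z>8)&(z<130)&(hsv[...,1]>60)&(hsv[...,0]>100)&(hsv[...,0]<130)
P=w[b];print(len(P),np.percentile(P,[1,25,50,75,99],axis=0).round().tolist())
```

```text
547 [[510.0, -169.0, 12.0], [532.0, -115.0, 37.0], [544.0, -71.0, 63.0], [586.0, -52.0, 76.0], [621.0, -41.0, 121.0]]
```

View pics/f.png

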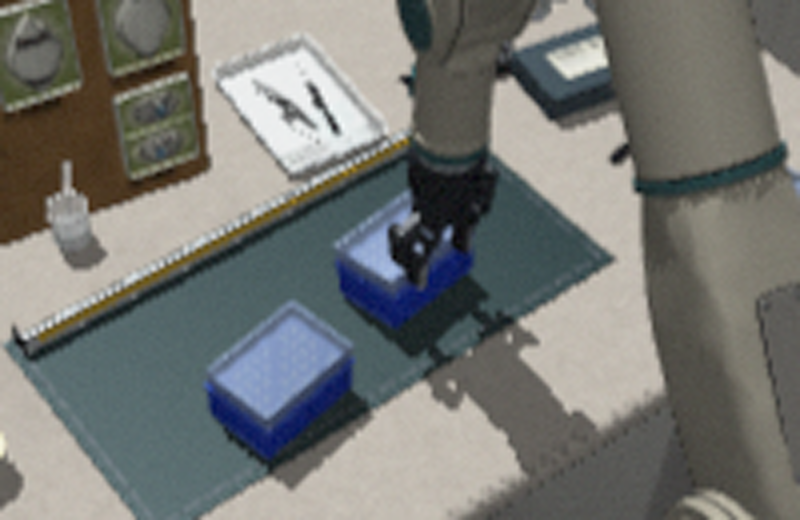

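The rack slid upright instead of tipping because contact was too low. I'll lift off and measure where it stands.

Request:
servo_tool([
  [[-0.02, -0.003, 0.02, 0, 0.06], [-0.03, -0.005, 0.08, 0, 0.06], [-0.03, -0.005, 0.12, 0, 0.06], [-0.03, -0.005, 0.12, 0, 0.06]],
])

```text
t: 5.62
tool_pos: [498.0, -122.6, 201.5]
tool_rot: [[-0.985, 0.008, 0.175], [-0.175, -0.001, -0.985], [-0.007, -1.0, 0.003]]
contact_force: [-0.1, 0.8, -0.0]
opening: 60.0
```

```bash
cat >> h.py <<'E'
def tops(lo=62,hi=90,names=('scene','top')):
    for n in names:
        c=snap(n);w=cloud(c);hsv=cv2.cvtColor(c['color'],cv2.COLOR_RGB2HSV);z=w[...,2]
        m=(w[...,0]>400)&(w[...,0]<760)&(abs(w[...,1])<300)&(z>lo)&(z<hi)&(hsv[...,0]>100)&(hsv[...,0]<130)&(hsv[...,1]>60)
        k,l,st,ce=cv2.connectedComponentsWithStats(m.astype(np.uint8))
        for i in range(1,k):
            if st[i,4]<60: continue
            P=w[l==i];r=cv2.minAreaRect(P[:,:2].astype(np.float32))
            print(n,st[i,4],'z',np.median(P[:,2]).round(1),'ctr',np.round(r[0]),np.round(r[1]),np.round(r[2],1),np.round(cv2.boxPoints(r)).tolist())
E
python3 - <<'E'
from h import *
tops()
c=snap('scene');w=cloud(c);hsv=cv2.cvtColor(c['color'],cv2.COLOR_RGB2HSV)
x,y,z=[w[...,i] for i in range(3)];tp=bot.sense()['tool_pos'];print(tp)
m=(abs(x-tp[0])<60)&(abs(y-tp[1])<70)&(z>140)&(z<270)
P=w[m]
for a in range(140,270,10):
    q=P[(P[:,2]>=a)&(P[:,2]<a+10)]
    if len(q):print(a,len(q),q.min(0).round(),q.max(0).round())
E
```

```text
scene 474 z 72.2 ctr [ 569. -109.] [ 87. 127.] 10.8 [[514.0, -55.0], [538.0, -180.0], [623.0, -163.0], [600.0, -39.0]]
scene 582 z 72.3 ctr [516.  88.] [ 89. 126.] 13.0 [[459.0, 140.0], [487.0, 17.0], [574.0, 37.0], [545.0, 160.0]]
top 170 z 73.1 ctr [562. -74.] [84. 53.] 2.7 [[519.0, -50.0], [521.0, -103.0], [605.0, -99.0], [602.0, -46.0]]
top 593 z 72.4 ctr [515.  86.] [ 82. 122.] 12.4 [[462.0, 137.0], [488.0, 18.0], [569.0, 35.0], [542.0, 155.0]]
[ 495.0423198  -121.83340522  197.6267736 ]
180 1 [ 496. -151.  188.] [ 496. -151.  188.]
190 13 [ 478. -153.  190.] [511. -77. 200.]
200 26 [ 474. -163.  200.] [512. -73. 210.]
210 17 [ 477. -160.  210.] [511. -78. 219.]
220 16 [ 475. -155.  221.] [510. -77. 229.]
230 17 [ 471. -177.  230.] [503. -65. 239.]
240 43 [ 471. -185.  240.] [510. -55. 250.]
250 43 [ 473. -188.  250.] [502. -55. 260.]
260 41 [ 471. -186.  260.] [497. -54. 270.]
```

A fixed-height push wedges the tilted face and makes it slide, so the fingertip has to rise along the tipping arc. First I'll slide the rack back from its hinge side with a low push.

Request:
servo_tool([
  [[0.06, 0.01, 0, 0, 0.06], [0.115, 0.02, 0, 0, 0.06], [0.1425, 0.025, 0, 0, 0.06], [0.1425, 0.025, 0, 0, 0.06], [0.1425, 0.025, -0.05, 0, 0.06], [0.1425, 0.025, -0.1, 0, 0.06], [0.1425, 0.025, -0.15, 0, 0.06], [0.1425, 0.025, -0.17, 0, 0.06], [0.1425, 0.025, -0.17, 0, 0.06]],
])

```text
t: 6.9
tool_pos: [636.4, -97.2, 27.0]
tool_rot: [[-0.985, -0.004, 0.174], [-0.174, 0.0, -0.985], [0.004, -1.0, -0.001]]
contact_force: [1.1, 0.8, 0.5]
opening: 59.8
```

Request:
servo_tool([
  [[-0.008, -0.0015, 0, 0, 0.06], [-0.016, -0.003, 0, 0, 0.06], [-0.024, -0.004, 0, 0, 0.06], [-0.032, -0.0055, 0, 0, 0.06], [-0.04, -0.007, 0, 0, 0.06], [-0.048, -0.0085, 0, 0, 0.06], [-0.056, -0.01, 0, 0, 0.06], [-0.062, -0.011, 0, 0, 0.06], [-0.066, -0.0115, 0, 0, 0.06], [-0.066, -0.0115, 0, 0, 0.06]],
])

```text
t: 8.15
tool_pos: [571.4, -108.6, 28.2]
tool_rot: [[-0.985, -0.001, 0.175], [-0.175, 0.0, -0.985], [0.001, -1.0, -0.0]]
contact_force: [0.7, 0.4, 0.0]
opening: 59.9
```

Request:
servo_tool([
  [[0.01, 0.002, 0, 0, 0.06], [0.02, 0.003, 0, 0, 0.06], [0.02, 0.003, 0.06, 0, 0.06], [0.02, 0.003, 0.12, 0, 0.06], [0.01, 0.002, 0.17, 0, 0.06], [-0.05, -0.01, 0.17, 0, 0.06], [-0.1, -0.02, 0.17, 0, 0.06], [-0.15, -0.029, 0.17, 0, 0.06], [-0.15, -0.029, 0.15, 0, 0.06]],
])

```text
t: 9.28
tool_pos: [419.4, -138.6, 179.3]
tool_rot: [[-0.985, -0.0, 0.172], [-0.172, -0.001, -0.985], [0.001, -1.0, 0.001]]
contact_force: [1.7, -0.9, -0.2]
opening: 59.9
```

Run:
```python
from h import *
tops()
print(bot.sense()['tool_pos'])
```

```text
scene 466 z 72.3 ctr [ 517. -117.] [ 88. 129.] 11.6 [[460.0, -63.0], [486.0, -189.0], [573.0, -171.0], [547.0, -45.0]]
scene 587 z 72.6 ctr [515.  88.] [ 90. 125.] 13.4 [[457.0, 138.0], [486.0, 17.0], [573.0, 38.0], [544.0, 159.0]]
top 597 z 72.4 ctr [515.  86.] [ 81. 122.] 13.0 [[461.0, 137.0], [489.0, 18.0], [568.0, 36.0], [541.0, 155.0]]
top 325 z 72.4 ctr [512. -99.] [80. 80.] 10.3 [[466.0, -66.0], [480.0, -145.0], [559.0, -131.0], [544.0, -52.0]]
[ 421.43545842 -137.46307703  177.68116955]
```

Request:
servo_tool([
  [[0, 0, -0.05, 0, 0.06], [0, 0, -0.1, 0, 0.06], [0.01, 0.002, -0.105, 0, 0.06], [0.028, 0.005, -0.105, 0, 0.06], [0.036, 0.0065, -0.105, 0, 0.06], [0.043, 0.0075, -0.098, 0, 0.06], [0.049, 0.0085, -0.0915, 0, 0.06], [0.056, 0.01, -0.086, 0, 0.06], [0.063, 0.011, -0.08, 0, 0.06], [0.071, 0.0125, -0.076, 0, 0.06], [0.0785, 0.014, -0.072, 0, 0.06], [0.087, 0.0155, -0.069, 0, 0.06], [0.0955, 0.017, -0.066, 0, 0.06], [0.104, 0.0185, -0.065, 0, 0.06], [0.113, 0.02, -0.064, 0, 0.06], [0.121, 0.0215, -0.064, 0, 0.06], [0.121, 0.0215, -0.064, 0, 0.06]],
])

```text
t: 11.5
tool_pos: [543.7, -115.7, 114.2]
tool_rot: [[-0.984, 0.0, 0.175], [-0.175, 0.0, -0.984], [-0.0, -1.0, -0.0]]
contact_force: [-1.0, 0.3, 0.5]
opening: 59.8
```

Run:
```python
from h import *
c=snap('scene');cv2.imwrite('pics/g.png',cv2.resize(c['color'][110:240,170:370,::-1],None,fx=4,fy=4,interpolation=cv2.INTER_CUBIC))
tops(60,120,('scene',))
```

```text
scene 515 z 72.3 ctr [ 516. -116.] [ 90. 129.] 13.2 [[458.0, -64.0], [487.0, -189.0], [575.0, -169.0], [546.0, -43.0]]
scene 589 z 72.0 ctr [515.  89.] [ 89. 126.] 13.5 [[457.0, 140.0], [487.0, 18.0], [573.0, 38.0], [543.0, 161.0]]
```

View pics/g.png

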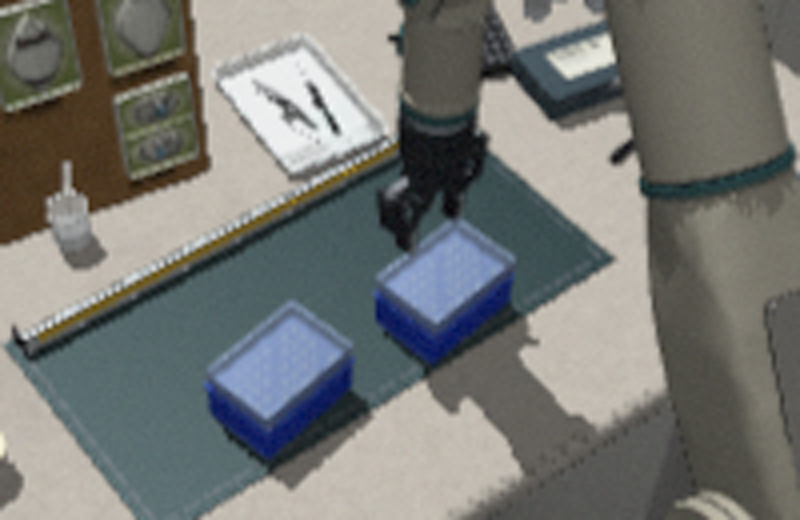

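The finger rose before contact and slipped over the top, and the rack hasn't moved. I'll retry with a lower start, firm contact first, then the arc.

Request:
servo_tool([
  [[-0.05, -0.009, 0.02, 0, 0.06], [-0.113, -0.02, 0.02, 0, 0.06], [-0.113, -0.02, 0.02, 0, 0.06], [-0.113, -0.02, -0.03, 0, 0.06], [-0.113, -0.02, -0.053, 0, 0.06], [-0.113, -0.02, -0.053, 0, 0.06], [-0.095, -0.0165, -0.053, 0, 0.06], [-0.083, -0.0145, -0.053, 0, 0.06], [-0.077, -0.0135, -0.053, 0, 0.06], [-0.072, -0.0127, -0.046, 0, 0.06], [-0.067, -0.012, -0.039, 0, 0.06], [-0.061, -0.0109, -0.033, 0, 0.06], [-0.055, -0.0097, -0.0275, 0, 0.06]],
])

```text
t: 13.22
tool_pos: [488.0, -125.8, 87.4]
tool_rot: [[-0.985, -0.0, 0.175], [-0.175, -0.0, -0.985], [0.0, -1.0, 0.0]]
contact_force: [-2.3, -1.0, 0.9]
opening: 59.9
```

```bash
cat >> h.py <<'E'
def slab(y0,y1,names=('scene',)):
    for n in names:
        c=snap(n);w=cloud(c);hsv=cv2.cvtColor(c['color'],cv2.COLOR_RGB2HSV)
        m=(w[...,0]>400)&(w[...,0]<720)&(w[...,1]>y0)&(w[...,1]<y1)&(w[...,2]>8)&(w[...,2]<140)&(hsv[...,0]>100)&(hsv[...,0]<130)&(hsv[...,1]>60)
        P=w[m]
        for a in range(400,720,15):
            q=P[(P[:,0]>=a)&(P[:,0]<a+15)]
            if len(q)>3: print(n,a,len(q),np.percentile(q[:,2],[5,50,95]).round())
E
python3 - <<'E'
from h import *
slab(-100,-60)
E
```

```text
scene 460 25 [ 33. 105. 137.]
scene 475 84 [30. 55. 96.]
scene 490 33 [33. 86. 95.]
scene 505 14 [51. 89. 92.]
scene 520 17 [80. 84. 88.]
scene 535 22 [76. 80. 83.]
scene 550 21 [72. 75. 78.]
scene 565 15 [68. 72. 76.]
```

It's tilting now, about 17°, without sliding. I'll continue along the arc.

Request:
servo_tool([
  [[0.007, 0.0012, 0.005, 0, 0.06], [0.014, 0.0024, 0.0095, 0, 0.06], [0.022, 0.0038, 0.0133, 0, 0.06], [0.0295, 0.0052, 0.0168, 0, 0.06], [0.038, 0.0065, 0.019, 0, 0.06], [0.046, 0.0077, 0.021, 0, 0.06], [0.054, 0.0092, 0.022, 0, 0.06], [0.0625, 0.0107, 0.0225, 0, 0.06], [0.0625, 0.0107, 0.0225, 0, 0.06], [0.0625, 0.0107, 0.0225, 0, 0.06]],
])

```text
t: 14.52
tool_pos: [550.2, -114.9, 108.9]
tool_rot: [[-0.985, -0.001, 0.175], [-0.175, 0.0, -0.985], [0.001, -1.0, -0.0]]
contact_force: [0.5, -0.1, -0.7]
opening: 59.9
```

Run:
```python
from h import *
slab(-100,-60)
```

```text
scene 535 7 [103. 112. 119.]
scene 550 87 [14. 49. 90.]
scene 565 17 [79. 89. 92.]
scene 580 15 [86. 89. 93.]
scene 595 18 [84. 89. 91.]
scene 610 18 [84. 86. 89.]
scene 625 10 [83. 85. 88.]
```

The right rack now lies on its hinge side: underside at x≈555, top at z≈87. Next is the left rack.

Request:
servo_tool([
  [[-0.03, -0.005, 0.03, 0, 0.06], [-0.08, -0.01, 0.03, 0.045, 0.06], [-0.1195, 0.03, 0.03, 0.045, 0.06], [-0.1195, 0.09, 0.03, 0.045, 0.06], [-0.1195, 0.145, 0.03, 0.045, 0.06], [-0.1195, 0.183, 0.02, 0.045, 0.06], [-0.1195, 0.183, -0.03, 0.045, 0.06], [-0.1195, 0.183, -0.048, 0.045, 0.06], [-0.1195, 0.183, -0.048, 0.045, 0.06]],
])

```text
t: 15.7
tool_pos: [432.1, 67.3, 62.6]
tool_rot: [[-0.976, -0.006, 0.218], [-0.218, -0.002, -0.976], [0.006, -1.0, 0.0]]
contact_force: [0.6, 0.1, 0.6]
opening: 60.0
```

Request:
servo_tool([
  [[0.0175, 0.004, 0, 0, 0.06], [0.0295, 0.0066, 0, 0, 0.06], [0.0355, 0.008, 0, 0, 0.06], [0.0401, 0.009, 0.007, 0, 0.06], [0.0453, 0.0102, 0.014, 0, 0.06], [0.0511, 0.0115, 0.02, 0, 0.06], [0.0572, 0.0129, 0.0257, 0, 0.06]],
])

```text
t: 16.58
tool_pos: [490.3, 81.2, 89.6]
tool_rot: [[-0.976, -0.003, 0.219], [-0.219, -0.001, -0.976], [0.003, -1.0, -0.0]]
contact_force: [-0.3, -0.9, 0.4]
opening: 59.8
```

Run:
```python
from h import *
slab(105,140)
```

```text
scene 460 14 [ 31.  85. 134.]
scene 475 70 [ 32.  54. 104.]
scene 490 19 [73. 90. 99.]
scene 505 6 [86. 88. 92.]
scene 520 6 [83. 87. 89.]
scene 535 14 [76. 78. 83.]
scene 550 17 [71. 76. 79.]
scene 565 15 [69. 71. 75.]
```

Tilting the same way, so I'll finish the tip.

Request:
servo_tool([
  [[0.0066, 0.0015, 0.0051, 0, 0.06], [0.0137, 0.0031, 0.0096, 0, 0.06], [0.0212, 0.0048, 0.0133, 0, 0.06], [0.0288, 0.0065, 0.0166, 0, 0.06], [0.0368, 0.0083, 0.019, 0, 0.06], [0.0449, 0.0101, 0.0208, 0, 0.06], [0.053, 0.012, 0.0215, 0, 0.06], [0.0612, 0.0138, 0.022, 0, 0.06], [0.0612, 0.0138, 0.022, 0, 0.06], [0.0612, 0.0138, 0.022, 0, 0.06]],
])

```text
t: 17.88
tool_pos: [550.3, 94.8, 110.5]
tool_rot: [[-0.976, -0.005, 0.219], [-0.219, -0.001, -0.976], [0.005, -1.0, -0.0]]
contact_force: [-0.2, -0.6, 0.2]
opening: 60.1
```

Request:
servo_tool([
  [[-0.03, -0.007, 0.03, 0, 0.06], [-0.08, -0.05, 0.06, 0, 0.06], [-0.12, -0.1, 0.06, 0, 0.06], [-0.12, -0.1, 0.06, 0, 0.06]],
])

```text
t: 18.38
tool_pos: [427.0, -8.1, 171.2]
tool_rot: [[-0.977, -0.007, 0.214], [-0.214, -0.002, -0.977], [0.007, -1.0, 0.0]]
contact_force: [-0.0, 1.5, 0.3]
opening: 60.1
```

Run:
```python
from h import *
slab(105,140)
tops(70,100)
c=snap('scene');cv2.imwrite('pics/i.png',cv2.resize(c['color'][110:240,170:370,::-1],None,fx=4,fy=4,interpolation=cv2.INTER_CUBIC))
w=cloud(c);hsv=cv2.cvtColor(c['color'],cv2.COLOR_RGB2HSV)
m=(hsv[...,1]<60)&(hsv[...,2]>110)&(w[...,0]>520)&(w[...,0]<600)&(abs(w[...,1])<220)&(w[...,2]>10)&(w[...,2]<85)
print(m.sum(),np.nanmedian(w[m],axis=0) if m.any() else '')
```

```text
scene 535 5 [24. 62. 85.]
scene 550 62 [13. 69. 87.]
scene 565 28 [82. 87. 90.]
scene 580 23 [82. 87. 91.]
scene 595 24 [83. 86. 89.]
scene 610 25 [84. 86. 91.]
scene 625 6 [64. 84. 89.]
scene 149 z 85.4 ctr [590. -75.] [71. 69.] 9.3 [[550.0, -46.0], [561.0, -114.0], [630.0, -103.0], [619.0, -35.0]]
scene 495 z 85.8 ctr [592. 107.] [ 77. 127.] 12.8 [[541.0, 160.0], [569.0, 36.0], [644.0, 53.0], [616.0, 177.0]]
top 371 z 86.1 ctr [587. 102.] [ 52. 122.] 12.5 [[548.0, 156.0], [574.0, 36.0], [625.0, 48.0], [599.0, 167.0]]
top 340 z 86.0 ctr [ 586. -107.] [ 52. 125.] 10.4 [[549.0, -50.0], [572.0, -174.0], [623.0, -164.0], [600.0, -41.0]]
5 [558.66133225  79.76954901  56.84123894]
```

View pics/i.png

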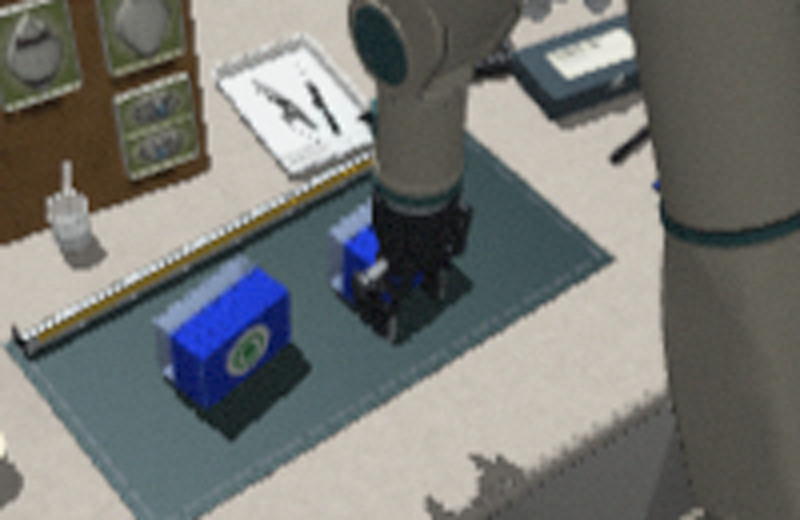

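View 8 shows the white label with the green stamp on the left rack, and both racks now lie on their hinge sides. I'll push the left one with the tool square to the rail (yaw 2.4°), low down.

Request:
servo_tool([
  [[0, 0.05, 0, -0.1, 0.05], [0.04, 0.106, 0, -0.178, 0.05], [0.0796, 0.106, 0, -0.178, 0.05], [0.0796, 0.106, -0.04, -0.178, 0.05], [0.0796, 0.106, -0.1, -0.178, 0.05], [0.0796, 0.106, -0.136, -0.178, 0.05], [0.0796, 0.106, -0.136, -0.178, 0.05]],
])

```text
t: 19.45
tool_pos: [509.0, 102.2, 32.1]
tool_rot: [[-0.999, -0.009, 0.045], [-0.045, -0.0, -0.999], [0.009, -1.0, 0.0]]
contact_force: [0.5, -0.5, 0.2]
opening: 50.1
```

Request:
servo_tool([
  [[0.01, 0.0004, 0, 0, 0.05], [0.02, 0.0008, 0, 0, 0.05], [0.026, 0.0011, 0, 0, 0.05], [0.032, 0.0013, 0, 0, 0.05], [0.038, 0.0016, 0, 0, 0.05], [0.044, 0.0018, 0, 0, 0.05], [0.05, 0.0021, 0, 0, 0.05], [0.056, 0.0024, 0, 0, 0.05], [0.062, 0.0026, 0, 0, 0.05], [0.068, 0.0029, 0, 0, 0.05], [0.074, 0.0031, 0, 0, 0.05], [0.08, 0.0034, 0, 0, 0.05]],
])

```text
t: 20.95
tool_pos: [591.1, 104.1, 34.9]
tool_rot: [[-0.999, -0.003, 0.042], [-0.042, -0.0, -0.999], [0.003, -1.0, -0.0]]
contact_force: [-1.4, -0.1, 1.1]
opening: 50.0
```

Run:
```python
from h import *
tops(70,100)
```

```text
scene 439 z 85.6 ctr [ 593. -103.] [ 74. 127.] 10.3 [[546.0, -47.0], [568.0, -172.0], [641.0, -159.0], [618.0, -34.0]]
scene 131 z 87.9 ctr [633. 156.] [ 50. 111.] 63.9 [[573.0, 157.0], [672.0, 109.0], [694.0, 154.0], [595.0, 203.0]]
top 399 z 85.9 ctr [ 585. -108.] [ 51. 125.] 10.8 [[548.0, -51.0], [572.0, -174.0], [622.0, -164.0], [598.0, -41.0]]
```

Request:
servo_tool([
  [[0.006, 0.0003, 0, 0, 0.05], [0.012, 0.0005, 0, 0, 0.05], [0.018, 0.0008, 0, 0, 0.05], [0.024, 0.001, 0, 0, 0.05], [0.029, 0.0012, 0, 0, 0.05], [0.033, 0.0014, 0, 0, 0.05], [0.036, 0.0015, 0, 0, 0.05], [0.038, 0.0016, 0, 0, 0.05]],
])

```text
t: 22.05
tool_pos: [628.7, 105.9, 35.0]
tool_rot: [[-0.999, -0.004, 0.043], [-0.043, 0.0, -0.999], [0.004, -1.0, -0.0]]
contact_force: [-2.2, -0.5, 0.8]
opening: 50.0
```

Request:
servo_tool([
  [[0.002, 0.0001, 0, 0, 0.05], [0.004, 0.0002, 0, 0, 0.05], [0.004, 0.0002, 0, 0, 0.05]],
])

```text
t: 22.42
tool_pos: [633.0, 106.2, 35.0]
tool_rot: [[-0.999, -0.003, 0.043], [-0.043, 0.0, -0.999], [0.003, -1.0, -0.0]]
contact_force: [-1.1, -1.3, -0.1]
opening: 50.3
```

Request:
servo_tool([
  [[0.002, 0.0001, 0, 0, 0.05], [0.004, 0.0002, 0, 0, 0.05], [0.004, 0.0002, 0, 0, 0.05]],
])

```text
t: 22.8
tool_pos: [637.1, 106.4, 35.0]
tool_rot: [[-0.999, -0.003, 0.043], [-0.043, 0.0, -0.999], [0.003, -1.0, -0.0]]
contact_force: [-1.4, 0.2, -0.8]
opening: 50.1
```

Run:
```python
from h import *
tops(70,100,('top',))
c=snap('top');w=cloud(c);K=np.array(c['mtx']);R=np.array(c['attitude']);o=np.array(c['origin'])
P=np.array([[715,60,29],[715,170,29],[645,105,87.]]);q=(P-o)@R;print((q[:,:2]/q[:,2:]*K[0,0]+K[:2,2]).round())
cv2.imwrite('pics/j.png',cv2.resize(c['color'][120:220,200:320,::-1],None,fx=6,fy=6,interpolation=cv2.INTER_CUBIC))
```

```text
top 402 z 85.7 ctr [ 593. -106.] [ 67. 126.] 10.4 [[549.0, -50.0], [572.0, -174.0], [637.0, -162.0], [615.0, -38.0]]
[[249. 144.]
 [223. 143.]
 [237. 155.]]
```

View pics/j.png

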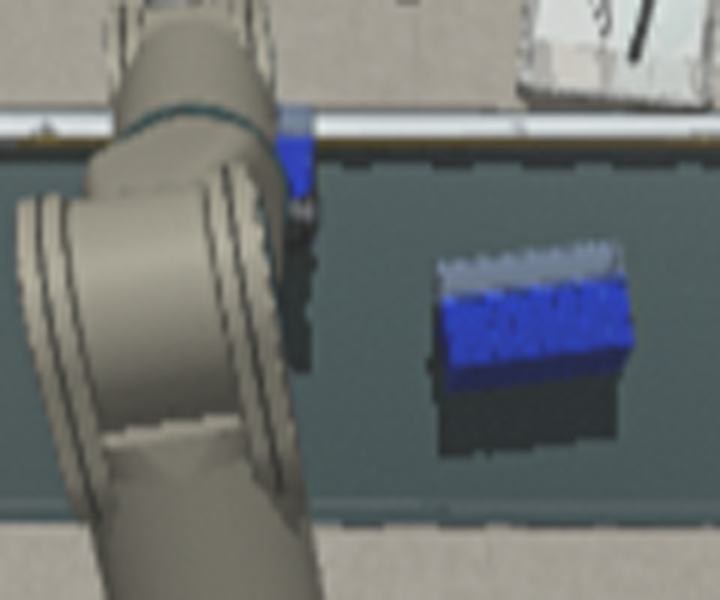

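The visible end of the stamped rack is close to the rail, though parallax makes it overlap. The force is still only sliding friction, so I'll push on in small steps until it rises.

Request:
servo_tool([
  [[0.002, 0.0001, 0, 0, 0.05], [0.003, 0.0001, 0, 0, 0.05], [0.003, 0.0001, 0, 0, 0.05]],
])

```text
t: 23.28
tool_pos: [639.8, 106.5, 35.0]
tool_rot: [[-0.999, -0.003, 0.043], [-0.043, 0.0, -0.999], [0.003, -1.0, -0.0]]
contact_force: [-1.3, -0.3, -0.0]
opening: 50.6
```

Request:
servo_tool([
  [[0.002, 0.0001, 0, 0, 0.05], [0.003, 0.0001, 0, 0, 0.05], [0.003, 0.0001, 0, 0, 0.05]],
])

```text
t: 23.65
tool_pos: [639.9, 106.5, 34.6]
tool_rot: [[-0.999, -0.009, 0.043], [-0.043, -0.0, -0.999], [0.009, -1.0, -0.0]]
contact_force: [-7.6, -0.1, 4.4]
opening: 50.1
```

Rail contact: the force rose to 7.6 N. I'll press slightly more to seat it flush, then back off.

Request:
servo_tool([
  [[0.002, 0.0001, 0, 0, 0.05], [0.002, 0.0001, 0, 0, 0.05], [0.002, 0.0001, 0, 0, 0.05]],
])

```text
t: 24.02
tool_pos: [639.9, 106.5, 34.3]
tool_rot: [[-0.999, -0.013, 0.043], [-0.043, -0.001, -0.999], [0.013, -1.0, 0.0]]
contact_force: [-11.2, 0.3, 6.6]
opening: 49.5
```

Request:
servo_tool([
  [[-0.005, 0, 0, 0, 0.05], [-0.02, -0.001, 0, 0, 0.05], [-0.06, -0.003, 0.02, 0, 0.05], [-0.11, -0.04, 0.1, 0, 0.05], [-0.16, -0.1, 0.16, 0, 0.05], [-0.2, -0.16, 0.2, 0, 0.05], [-0.2, -0.22, 0.2, 0, 0.05], [-0.2, -0.28, 0.2, 0, 0.05], [-0.2, -0.34, 0.2, 0, 0.05], [-0.2, -0.4, 0.2, 0, 0.05], [-0.2, -0.46, 0.2, 0, 0.05], [-0.2, -0.46, 0.2, 0, 0.05]],
])

```text
t: 25.52
tool_pos: [445.3, -356.6, 235.9]
tool_rot: [[-0.999, -0.0, 0.042], [-0.042, -0.003, -0.999], [0.0, -1.0, 0.002]]
contact_force: [0.9, 0.4, 0.6]
opening: 49.7
```

Run:
```python
from h import *
tops(70,100)
ims=[]
for n,s in(('top',np.s_[120:220,190:340]),('scene',np.s_[130:240,170:335])):
    c=snap(n);w=cloud(c)
    ims.append(cv2.resize(c['color'][s],(450 if 0 else 600,300),interpolation=cv2.INTER_CUBIC))
    hsv=cv2.cvtColor(c['color'],cv2.COLOR_RGB2HSV)
    m=(w[...,0]>600)&(w[...,0]<760)&(w[...,1]>30)&(w[...,1]<200)&(w[...,2]>60)&(w[...,2]<100)
    P=w[m];r=cv2.minAreaRect(P[:,:2].astype(np.float32));print(n,len(P),np.round(cv2.boxPoints(r)).tolist())
cv2.imwrite('pics/k.png',np.vstack(ims)[:,:,::-1])
```

```text
scene 437 z 85.6 ctr [ 593. -104.] [ 75. 127.] 9.7 [[546.0, -47.0], [567.0, -173.0], [641.0, -161.0], [620.0, -35.0]]
scene 454 z 85.5 ctr [682. 109.] [ 74. 125.] 1.7 [[643.0, 171.0], [646.0, 46.0], [721.0, 48.0], [717.0, 173.0]]
top 362 z 85.8 ctr [672. 107.] [ 48. 121.] 0.4 [[647.0, 167.0], [648.0, 46.0], [696.0, 46.0], [695.0, 167.0]]
top 394 z 85.9 ctr [ 586. -107.] [ 53. 125.] 10.1 [[549.0, -50.0], [571.0, -173.0], [623.0, -164.0], [601.0, -41.0]]
top 535 [[644.0, 169.0], [648.0, 45.0], [724.0, 47.0], [720.0, 172.0]]
scene 517 [[642.0, 172.0], [645.0, 47.0], [722.0, 49.0], [719.0, 173.0]]
```

View pics/k.png

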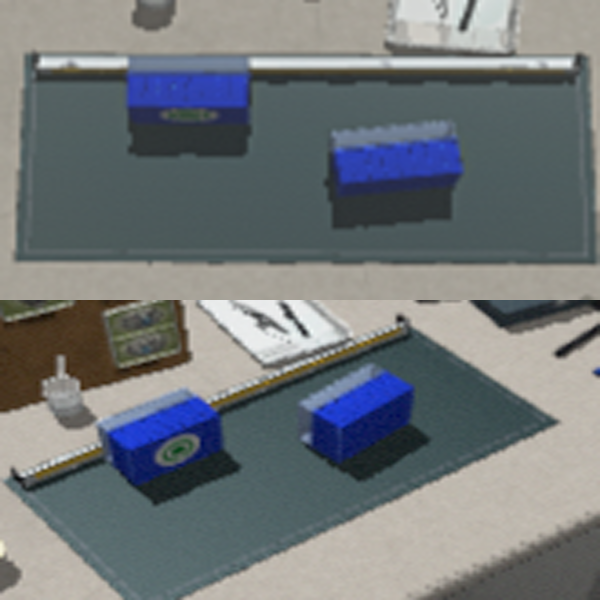

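The stamped rack sits flush against the rail at a yaw of about 2° in both views. The plain rack lies about 80 mm short of it.

```bash
python3 -c "
from cell import bot
print(bot.hand_in())"
```

```text
the job is handed in; nothing more can be done
None
```

I tipped both racks onto their hinge sides, then pushed the one with the stamped label (the left one) against the dispatch rail. I handed the job in at about 26 s on the robot's clock.

**Stamped rack:** at the rail the push force rose from about 1.4 N to 11 N and the tool stopped advancing. After I backed off, both cameras measured the rack at a yaw of about 2°, against 2.4° for the rail. Its lid stood at the rail within a few mm.

**Plain rack:** its underside is plain blue. It lies about 80 mm short of the rail, at a yaw of about 10°.

**Attempts that failed:**
- The first try at tipping the right rack slid it about 50 mm upright instead. I pushed it back with the fingers from its hinge side.
- On the second try the fingers slipped over the top of that rack without moving it.
- Raising the fingertips along the tipping arc then worked for both racks.

**Disagreement in the measurements:** my rail position estimates differed by up to 10 mm between views, so I relied on contact force to find the rail.

I planned every move clear of the other items on the worktop, but did not measure their positions again at the end.

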